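# Hold a sample slide flush on the sloped reader stage

## Robot

A 6-joint arm with a two-finger parallel gripper is mounted at the origin on a cart in front of the work surface, level with it; the furniture and walls round the work are solid. World frame = base frame: x ahead of the robot, y to its left, z up, the work surface at z = 0. Lengths are in m, angles in degrees, forces in N, time in s.
With the tool pointing down it reaches from about 0.35 to 0.875 m from the base axis. Payload 4.2 kg.
Tool frame: the origin (TCP) lies between the finger pads, 19 mm behind the fingertips; this is the grasp point; z points along the fingers, y is the line along which they close (so a half turn about z gives the same grasp; the last joint's range is limited). The gripper opens to 87 mm and grips with 3 to 60 N. Pads are 19 mm wide; open, the fingers measure 117 mm over their backs; the gripper's body (75 mm by 190 mm) begins 51 mm behind the grasp point.
Start: joints at [-59.954, 22.042, 0.453, 0, -68.411, -14.817], TCP at [0.164, -0.603, 0.241] pointing down, gripper open.
Joint ranges: [-179.83, 179.83], [-69.29, 118.12], [-61.27, 80.66], [-181.25, 117.63], [-171.15, -9.14], [-177.46, 177.46]. Speed limits (degrees/s): [159.86, 159.86, 180, 180, 180, 180].

## Interface

Orientations are given as a 3x3 rotation matrix whose columns are the frame's x, y, z axes.
In Python, from station import r, imaging, models gives the robot as it stands. The module is installed in compiled form; this text tells all that it offers.
- The arm moves only by the tool apply_moves, never from a script. Its argument "moves" is a list of rows, each a list of 2 entries, a list of its own where there are three numbers: the shift along the tool's x, y, z in m, then the turn about the tool's z in degrees. A call has 1 to 5 rows; each row shifts and turns the commanded pose from where the row before left it, along the tool's axes as they then stand; what a row does not reach is not made up. A row lasts 1/12 s, in which the tool goes at most 41.7 mm and 7.16 degrees, less where a joint would pass 70% of its speed; a pose out of reach is approached as far as the arm can. A call is refused whole if a number of a shift passes 0.0417 or a number of a turn 7.16, either way. A call with a gripper value outside its range is refused whole. "hand" is the finger opening in m, from 0 to 0.087, set as the call begins (left out, the last holds). The fingers move at their own pace and stop on an object; the grip force is fixed at half the most. Time passes only in rows, so rows that do not move let the fingers close. It gives the time, the measured TCP pose, the force, the opening and the grip force at its end, in the units of the state.
- r.sense(): the state, without advancing time (a new reading comes with each control period).
- imaging.capture(name): name is "scene" or "side" or "wrist"; returns a dict with "frame" (400x640x3 uint8, blue, green, red), "intrinsics" (3x3 intrinsics, pixels), "eye" and "orientation" of the camera in the world. Camera axes: x right, y down, z forward; pixel columns grow to the right and rows downward; lengths in m; the calibration is good to about 2 mm. A picture is of the moment at which its call begins. There is no depth.
- r.finish_job(): hands the job in; it is judged then, once.
Trained networks look in a picture, given as the dict that the camera call returned (one of the last four; its "shot" number tells which), for a name from the list of things; names that differ only in an ending like _2 or _b are one class to them, and where a whole thing is asked for, a point or a joint stands for the part that bears it (a point fixed in the world has none). Each returns a list of dicts, best first, with "confidence" (0 to 1); they miss things now and then, are a little off and sometimes report something else, mostly with a low value. They report only what shows in the picture. A call takes as long as a camera call. They do not tell look-alikes from the thing itself.
- models.cut_out(picture, target): "region" (400x640 bool, what is visible of it) and "extent" ([left, top, width, height] as shares, 0 to 1, of the picture: columns of its width, rows of its height, round what is visible of it).
- models.place_of(picture, target): "at" ([column, row] as shares, 0 to 1, of the picture: columns of its width, rows of its height: a listed point, or the origin of a listed thing).
The state is a dict: "time_s": time; "joints": joint angles; "joint_velocities": joint speeds; "effort": joint torques, N m; "tcp_pos": TCP position; "ee_rot": TCP orientation; "wrist_force": force on the tool from outside, world axes, zero at the start; "moment": the same for the moment, N m; "gripper_width": opening from 0.0 (shut) to 1.0 (fully open); "gripper_force": force on a finger pad.
Only numpy, scipy, OpenCV 4.12 (cv2) and the standard library are available. Lean on these libraries where they do the work, as an engineer would, in place of code of your own. Each camera call takes 0.05 s, during which the arm holds its last target. There are 200 camera calls.

## Task

Start the reader by pressing its push button fully down and letting it come back up. Then pick up the longer of the two slide carriers by its upright grip, leaving the shorter one and the dish alone, tilt it to the slope of the reader's stage and hold it flush on the sloped face, centred over the round window with its long edges along the slope. Finish while still gripping the carrier and pressing it gently against the sprung face, about 5 to 15 N; do not let go, and do not force the stage out of its set slope.

Things in the scene. Friction and masses are not known exactly. Their poses are not given: they have to be found in the camera images.
- reader: Fixed grey low housing 170 (x) x 200 (y) x 28 mm high on the worktop; origin at the centre of its underside, x to its back, y to its left, z up. It carries the sloped stage plate on its left half and the push button on its right half. It stands in a different place and yaw (up to 0.3 rad) each time.
- stage_plate: Sloped aluminium plate on the reader, 112 (up the slope) x 70 x 8 mm, rising away from the robot by 0.22 to 0.55 rad, different each time. Carried 11 mm above a dark frame on stiff springs: pushed straight into its face it gives way 1 mm for each 2 N, 10 mm at most, and does not change its slope. Origin at the centre of its upper face; x up the slope, y to the reader's left, z out of the face.
- stage_face (a point): Centre of the round window (24 mm glass disc, level with the face) at the centre of the stage plate's upper face, 70 to 84 mm above the worktop; x up the slope, y to the reader's left, z straight out of the face.
- start_button_top (a point): Centre of the top of the round grey push button (28 mm diameter, its top 50 mm above the worktop) that stands in a black housing on the reader's right half, pressed straight down.
- start_button (a joint): Travel of the push button: 0 up, 0.006 m fully down; it springs back, and takes about 5 N to push home.
- long_slide: Loose slide carrier, the longer of two: aluminium plate 80 (x) x 46 (y) x 6 mm with a grey upright grip rib on its middle, 32 long (x), 10 thick (y), top 46 mm above the underside; about 0.12 kg, the same after a half turn. Origin at the centre of the underside, z up through the rib. Starts flat on the worktop, its x within 0.5 rad of the robot's x.
- long_slide_grip (a point): Point in the middle of the longer carrier's rib, 29 mm above its underside: where to put the TCP, the fingers closing across the 10 mm thickness (carrier's y).
- short_slide: The shorter carrier, to be left alone: same make and rib, but its plate is 50 x 46 x 6 mm. Origin at the centre of the underside. The two carriers lie side by side, either way round.
- petri_dish: Loose shallow round dish, 70 mm across, 14 mm high, on the worktop behind the carriers; origin at the centre of its underside.
- frame_edge (a point): Middle of the high back edge of the dark frame (114 x 70 x 8 mm) that carries the stage plate, on its upper side. The frame is hinged at its low front edge and clamped stiffly at the slope: 25 N near the window does not turn it.
Things that resemble listed ones, but are neither listed nor needed, are in the scene too. Leave any green look-alike of the long_slide alone.

How it is judged (in metres and radians):
On the way, in this order (a step that is already met when the one before it is completed fails the run):
1. the button is pressed fully down (value of joint start_button above 0.005 m), for 0.05 s.
2. the button has come back up (value of joint start_button below 0.001 m), for 0.1 s.
3. the longer carrier is gripped and lifted off the worktop (height (world z) of long_slide above 0.03 m and contact force between the fingers and long_slide above 2 N), for 0.2 s.
At the end, for the whole second after the job is handed in: For the last second the longer carrier is gripped, at rest, flush on the stage face (0.035 rad, 2 mm), centred on the window within 10 mm along and across the slope, long edges along the slope within 0.15 rad, pressed on it with 2.5 to 25 N; the button is up (angle between the z axis of long_slide and the z axis of stage_face, either way round below 0.035 rad and angle between the x axis of long_slide and the x axis of stage_face, either way round below 0.15 rad and z of long_slide in the frame of stage_face between -0.002 and 0.002 m and x of long_slide in the frame of stage_face between -0.01 and 0.01 m and y of long_slide in the frame of stage_face between -0.01 and 0.01 m and contact force between long_slide and stage_plate between 2.5 and 25 N and contact force between the fingers and long_slide above 2 N and linear speed of long_slide below 0.01 m/s and value of joint start_button below 0.001 m); the arm keeps its last pose, push and grip.
It fails at once if the carrier is rammed into the stage (over 40 N) (contact force between long_slide and stage_plate above 40 N).
It fails at once if the stage frame is forced out of its set slope (back edge moved over 4 mm) (distance of frame_edge from where it was at the start of the episode above 0.004 m).
It fails at once if the shorter carrier is disturbed (moved over 20 mm) (distance of short_slide from where it was at the start of the episode above 0.02 m).
It fails at once if the dish behind the carriers is knocked away (moved over 30 mm) (distance of petri_dish from where it was at the start of the episode above 0.03 m).
It also fails if it takes over 48 s, if anything falls off the work surface, if the arm or the gripper's body presses on something with over 40 N, if the wrist force passes 120 N, or if a joint passes its speed limit or range.

## Working session

There is one attempt and no reset: what is moved stays moved. The work goes in short steps, Python scripts to look and compute and a tool call to move; the robot and the scene stay as the last step left them, time stands still between calls to the robot, and variables do not carry over. Pictures are saved under pics/ and viewed, at most 10 in all, crops included, and the job is handed in when it is done.

Besides the shell and the picture viewer there is one more tool, called after ">>>" as a command line: name --argument value ..., lists and objects as JSON in quotes. apply_moves: Moves the arm, as the interface text tells. Its arguments: {"type":"object","properties":{"moves":{"type":"array"},"hand":{"type":"number"}},"required":["moves"]}

```bash
mkdir -p pics; cat > h.py <<'E'
import numpy as np, cv2
from station import r, imaging, models
def ray(p,at):
    h,w=p["frame"].shape[:2]
    uv=np.array([at[0]*w,at[1]*h,1.])
    d=np.array(p["orientation"])@np.linalg.solve(np.array(p["intrinsics"]),uv)
    return np.array(p["eye"]),d/np.linalg.norm(d)
def onz(p,at,z):
    o,d=ray(p,at); return o+d*(z-o[2])/d[2]
def tri(rays):
    A=np.zeros((3,3));b=np.zeros(3)
    for o,d in rays:
        P=np.eye(3)-np.outer(d,d);A+=P;b+=P@o
    x=np.linalg.solve(A,b)
    return x,max(np.linalg.norm(np.cross(x-o,d)) for o,d in rays)
def proj(p,X):
    c=np.array(p["orientation"]).T@(np.array(X)-np.array(p["eye"]))
    q=np.array(p["intrinsics"])@c; return q[:2]/q[2]
E
cat > look.py <<'E'
from h import *
names="reader stage_plate stage_face start_button_top long_slide long_slide_grip short_slide petri_dish frame_edge".split()
ps={c:imaging.capture(c) for c in("scene","side","wrist")}
for c,p in ps.items():
    cv2.imwrite(f"pics/{c}0.png",p["frame"]); print(c,np.round(p["eye"],3))
    for n in names:
        print(n,[(round(d["confidence"],2),np.round(np.array(d["at"])*[640,400],1).tolist(),onz(p,d["at"],0.03).round(3).tolist()) for d in models.place_of(p,n)[:4]])
s=r.sense();print(s)
E
python3 look.py
```

```text
scene [ 0.96  -1.089  1.009]
reader [(0.76, [348.1, 173.5], [0.548, 0.105, 0.03])]
stage_plate [(0.55, [346.9, 150.7], [0.489, 0.236, 0.03])]
stage_face []
start_button_top [(0.54, [336.0, 173.8], [0.509, 0.084, 0.03])]
long_slide [(0.9, [276.6, 246.5], [0.491, -0.323, 0.03]), (0.63, [205.5, 280.2], [0.377, -0.522, 0.03]), (0.21, [333.1, 172.7], [0.497, 0.085, 0.03])]
long_slide_grip [(0.79, [279.2, 238.7], [0.482, -0.291, 0.03]), (0.69, [203.3, 275.4], [0.361, -0.511, 0.03])]
short_slide [(0.63, [301.4, 217.1], [0.5, -0.175, 0.03])]
petri_dish [(0.78, [352.6, 238.0], [0.682, -0.187, 0.03]), (0.72, [275.0, 237.1], [0.468, -0.291, 0.03])]
frame_edge [(0.83, [363.5, 155.0], [0.557, 0.239, 0.03])]
side [ 1.182 -0.92   1.169]
reader [(0.93, [372.7, 189.0], [0.546, 0.099, 0.03]), (0.51, [307.9, 227.3], [0.5, -0.175, 0.03])]
stage_plate [(0.57, [384.1, 163.7], [0.497, 0.231, 0.03]), (0.16, [398.6, 168.2], [0.55, 0.245, 0.03])]
stage_face [(0.92, [377.0, 161.4], [0.471, 0.223, 0.03])]
start_button_top [(0.42, [357.3, 185.8], [0.497, 0.077, 0.03])]
long_slide [(0.72, [276.7, 251.5], [0.495, 
[... 673 characters left out ...]
021e+01, -1.48174637e+01]), 'joint_velocities': array([-0.04674902,  0.03030523,  0.03171783,  0.05834544, -0.04923395,
       -0.07219453]), 'effort': array([ 3.57650270e-04, -3.90465510e+01,  1.87619931e+01,  4.22440052e+00,
        1.54980778e-02, -2.13096826e-05]), 'tcp_pos': array([ 0.16421777, -0.60301248,  0.24123571]), 'ee_rot': array([[-9.64875866e-01, -2.62706228e-01, -1.95125244e-05],
       [-2.62706229e-01,  9.64875865e-01,  4.34236194e-05],
       [ 7.41950858e-06,  4.70244641e-05, -9.99999999e-01]]), 'wrist_force': array([-0.72599995, -0.30755636, -0.20718551]), 'moment': array([ 0.05609046,  0.00819845, -0.04802729]), 'gripper_force': 0.0, 'gripper_width': 1.0013373008808222}
```

View pics/side0.png

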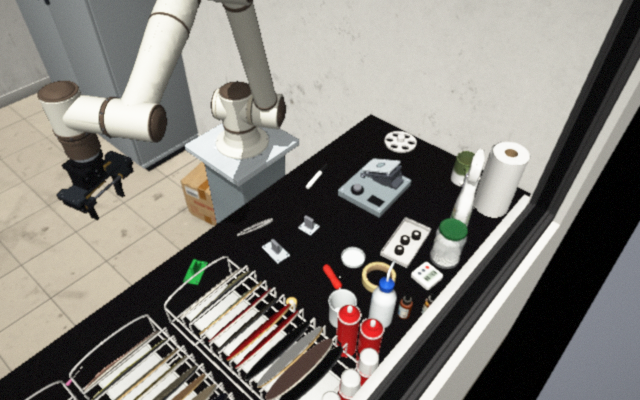

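```bash
python3 - <<'E'
import cv2
a=cv2.imread("pics/scene0.png")[110:330,150:450]
cv2.imwrite("pics/scene_crop.png",cv2.resize(a,(800,587),interpolation=cv2.INTER_CUBIC))
E
```

```text
(no output)
```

View pics/scene_crop.png

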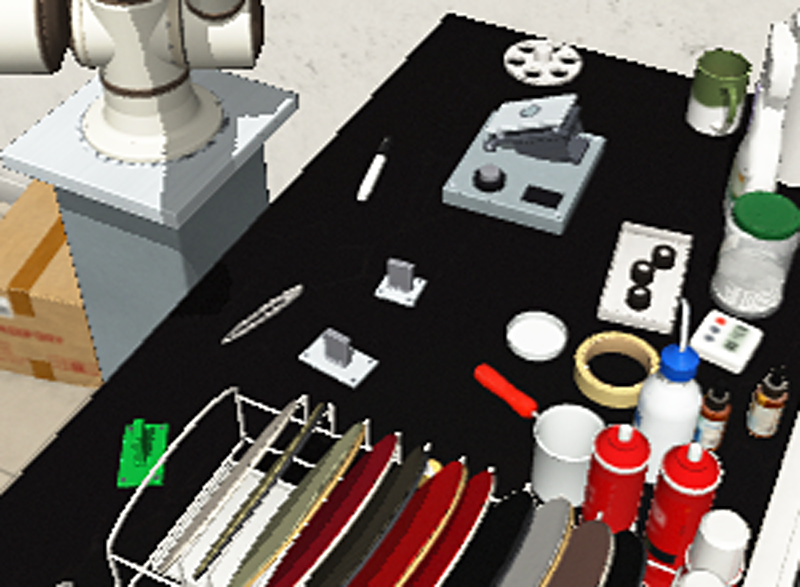

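The side view shows the reader at (373,187), with its button at (357,188) and sloped stage at (384,165). The dish is at (352,258) and the dish rack is to the lower left.

These could be taken for the long carrier:
- Longer grey carrier: scene (277,246), side (277,250).
- Shorter grey carrier: scene (301,217), side (309,227).
- Green look-alike: scene (205,280), side (195,270).

I choose the longer grey one at scene (277,246). Next I'll move the wrist camera over the work.

>>> apply_moves --moves '[[[-0.027,0.03,-0.004],0],[[-0.027,0.03,-0.004],0],[[-0.027,0.03,-0.004],0],[[-0.027,0.03,-0.004],0],[[-0.027,0.03,-0.004],0]]' --hand 0.087

```text
time_s: 1.92
tcp_pos: [0.2554, -0.4213, 0.2615]
ee_rot: [[-0.965, -0.262, 0.0], [-0.262, 0.965, -0.0], [-0.0, -0.0, -1.0]]
wrist_force: [1.6, 0.1, 0.0]
gripper_width: 1.0
gripper_force: 0.0
```

>>> apply_moves --moves '[[[-0.027,0.03,-0.004],0],[[-0.027,0.03,-0.004],0],[[-0.027,0.03,-0.004],0],[[-0.027,0.03,-0.004],0],[[0,0,0],0]]'

```text
time_s: 2.33
tcp_pos: [0.3304, -0.2744, 0.2787]
ee_rot: [[-0.963, -0.271, 0.004], [-0.271, 0.963, -0.0], [-0.004, -0.002, -1.0]]
wrist_force: [-0.5, 0.4, -0.4]
gripper_width: 1.003
gripper_force: 0.0
```

```bash
cat > look1.py <<'E'
from h import *
import sys,pickle,os
tag=sys.argv[1]; names=sys.argv[2:]
p=imaging.capture("wrist"); cv2.imwrite(f"pics/{tag}.png",p["frame"])
print(np.round(p["eye"],3),np.round(p["orientation"],3).tolist())
db=pickle.load(open("db.pkl","rb")) if os.path.exists("db.pkl") else {}
for n in names:
    res=models.place_of(p,n)
    db[(tag,n)]=[(d["confidence"],)+ray(p,d["at"]) for d in res]
    print(n,[(round(d["confidence"],2),np.round(np.array(d["at"])*[640,400],1).tolist(),onz(p,d["at"],0.03).round(3).tolist()) for d in res[:4]])
pickle.dump(db,open("db.pkl","wb"))
pickle.dump({k:p[k] for k in("frame","intrinsics","eye","orientation")},open(f"{tag}.pkl","wb"))
s=r.sense();print(s["time_s"],s["tcp_pos"].round(4),s["joints"].round(1),s["wrist_force"].round(2))
E
python3 look1.py w1 long_slide long_slide_grip short_slide petri_dish reader start_button_top stage_face stage_plate frame_edge
```

```text
[ 0.258 -0.292  0.423] [[-0.272, 0.926, 0.262], [0.962, 0.262, 0.072], [-0.002, 0.272, -0.962]]
long_slide [(0.92, [282.0, 256.7], [0.454, -0.289, 0.03]), (0.62, [130.8, 127.6], [0.346, -0.492, 0.03])]
long_slide_grip [(0.91, [276.8, 267.1], [0.47, -0.292, 0.03]), (0.59, [119.6, 131.3], [0.354, -0.503, 0.03])]
short_slide [(0.6, [372.1, 288.1], [0.466, -0.167, 0.03])]
petri_dish []
reader [(0.18, [374.3, 289.5], [0.467, -0.164, 0.03])]
start_button_top [(0.63, [278.3, 267.3], [0.47, -0.29, 0.03])]
stage_face []
stage_plate []
frame_edge []
2.8333 [ 0.3272 -0.2795  0.277 ] [-18.7   1.  -21.4   0.  -67.6 -56.2] [-0.02 -0.02  0.69]
```

>>> apply_moves --moves '[[[-0.018,0.034,0],0],[[-0.018,0.034,0],0],[[-0.018,0.034,0],0],[[-0.018,0.034,0],0],[[0,0,0],0]]'

```text
time_s: 3.25
tcp_pos: [0.3627, -0.1245, 0.2775]
ee_rot: [[-0.963, -0.269, 0.002], [-0.269, 0.963, 0.001], [-0.002, 0.0, -1.0]]
wrist_force: [-0.2, -0.2, 0.5]
gripper_width: 1.0
gripper_force: 0.0
```

```bash
python3 look1.py w2 long_slide long_slide_grip short_slide petri_dish reader start_button_top stage_face stage_plate frame_edge
```

```text
[ 0.291 -0.142  0.422] [[-0.27, 0.927, 0.26], [0.963, 0.26, 0.073], [0.0, 0.27, -0.963]]
long_slide [(0.75, [173.2, 207.4], [0.458, -0.28, 0.03]), (0.7, [4.3, 67.1], [0.35, -0.479, 0.03])]
long_slide_grip [(0.81, [165.3, 210.8], [0.465, -0.288, 0.03])]
short_slide [(0.86, [274.3, 241.1], [0.467, -0.153, 0.03])]
petri_dish [(0.64, [246.9, 350.3], [0.633, -0.152, 0.03])]
reader []
start_button_top [(0.79, [431.2, 319.6], [0.52, 0.072, 0.03])]
stage_face []
stage_plate []
frame_edge []
3.75 [ 0.3612 -0.1294  0.2772] [  4.9  -4.2 -26.4   0.  -67.9 -79.8] [-0.14  0.05 -0.06]
```

>>> apply_moves --moves '[[[-0.01,0.037,0],0],[[-0.01,0.037,0],0],[[-0.01,0.037,0],0],[[-0.01,0.037,0],0],[[0,0,0],0]]'

```text
time_s: 4.17
tcp_pos: [0.3617, 0.0292, 0.2777]
ee_rot: [[-0.963, -0.269, 0.002], [-0.269, 0.963, 0.002], [-0.002, 0.001, -1.0]]
wrist_force: [-0.2, -0.9, 0.3]
gripper_width: 0.994
gripper_force: 0.0
```

```bash
python3 look1.py w3 reader start_button_top stage_face stage_plate frame_edge; python3 - <<'E'
import pickle
from h import *
db=pickle.load(open("db.pkl","rb"))
for n in {k[1] for k in db}:
    rs=[db[k][0][1:] for k in sorted(db) if k[1]==n and db[k] and db[k][0][0]>.3]
    if len(rs)>1: x,e=tri(rs); print(n,len(rs),x.round(4),round(e,4))
E
```

```text
[0.29  0.011 0.422] [[-0.27, 0.927, 0.26], [0.963, 0.26, 0.074], [0.001, 0.27, -0.963]]
reader [(0.81, [355.5, 299.1], [0.517, 0.121, 0.03]), (0.3, [27.6, 178.7], [0.468, -0.296, 0.03])]
start_button_top []
stage_face [(0.78, [401.0, 335.8], [0.554, 0.196, 0.03])]
stage_plate [(0.72, [398.5, 335.4], [0.554, 0.193, 0.03])]
frame_edge []
4.4667 [0.3612 0.0236 0.2772] [  29.9   -6.8  -28.6    0.   -68.2 -104.9] [-0.21 -0.36  0.11]
start_button_top 2 [ 0.1208 -0.2938  0.6956] 0.0084
long_slide_grip 2 [ 0.4698 -0.2914  0.025 ] 0.0027
long_slide 2 [ 0.4684 -0.2892  0.0035] 0.0007
short_slide 2 [ 0.4856 -0.1545 -0.0088] 0.0005
```

View pics/w3.png

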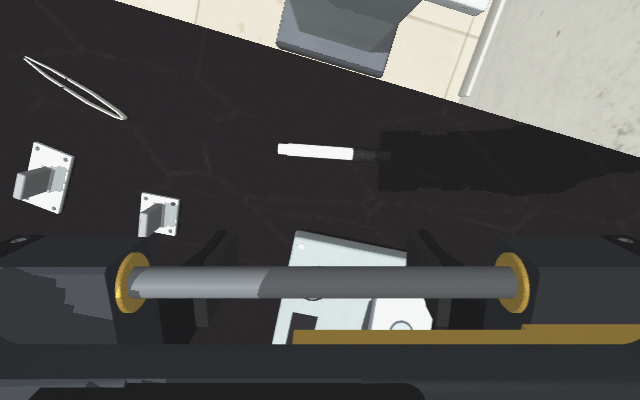

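The wrist view shows both carriers, long at (43,180) and short at (158,213), and no green on them. The reader is partly hidden by the gripper at (350,290), so I'll move forward for clear views of it.

>>> apply_moves --moves '[[[-0.038,0,0],0],[[-0.038,0,0],0],[[-0.038,0,0],0],[[0,0,0],0],[[0,0,0],0]]'

```text
time_s: 4.88
tcp_pos: [0.4724, 0.0535, 0.2757]
ee_rot: [[-0.966, -0.259, -0.003], [-0.259, 0.966, -0.001], [0.003, -0.001, -1.0]]
wrist_force: [-0.9, -0.8, -0.2]
gripper_width: 1.002
gripper_force: 0.0
```

```bash
python3 look1.py w4 reader start_button_top stage_face stage_plate frame_edge
```

```text
[0.401 0.037 0.42 ] [[-0.26, 0.931, 0.256], [0.966, 0.251, 0.068], [-0.001, 0.265, -0.964]]
reader [(0.96, [365.3, 225.7], [0.526, 0.125, 0.03])]
start_button_top [(0.81, [316.7, 206.5], [0.518, 0.062, 0.03])]
stage_face [(0.91, [416.1, 243.9], [0.533, 0.192, 0.03])]
stage_plate [(0.71, [411.1, 244.8], [0.536, 0.186, 0.03])]
frame_edge []
5.1833 [0.4704 0.0541 0.2779] [  26.3    5.5  -16.4   -0.   -68.  -101.1] [0.44 0.57 0.75]
```

>>> apply_moves --moves '[[[-0.014,0.038,0],0],[[-0.014,0.038,0],0],[[-0.014,0.038,0],0],[[0,0,0],0],[[0,0,0],0]]'

```text
time_s: 5.6
tcp_pos: [0.4812, 0.1773, 0.2775]
ee_rot: [[-0.964, -0.266, 0.0], [-0.266, 0.964, 0.0], [-0.0, 0.0, -1.0]]
wrist_force: [0.1, 0.0, -0.2]
gripper_width: 0.999
gripper_force: 0.0
```

```bash
python3 look1.py w5 reader start_button_top stage_face stage_plate frame_edge; python3 - <<'E'
import pickle
from h import *
db=pickle.load(open("db.pkl","rb"))
for n in "reader start_button_top stage_face stage_plate frame_edge".split():
    rs=[db[k][0][1:] for k in sorted(db) if k[1]==n and k[0] in("w4","w5") and db[k] and db[k][0][0]>.3]
    if len(rs)>1: x,e=tri(rs); print(n,len(rs),x.round(4),round(e,4))
a=cv2.imread("pics/w4.png")[0:300];b=cv2.imread("pics/w5.png")[0:300]
cv2.imwrite("pics/w45.png",np.vstack([a,b]))
E
```

```text
[0.41  0.16  0.422] [[-0.267, 0.928, 0.259], [0.964, 0.257, 0.072], [-0.0, 0.269, -0.963]]
reader [(0.82, [272.0, 191.0], [0.524, 0.131, 0.03])]
start_button_top [(0.76, [210.6, 164.3], [0.512, 0.055, 0.03])]
stage_face [(0.94, [305.7, 207.6], [0.533, 0.174, 0.03]), (0.26, [35.4, 229.0], [0.648, -0.136, 0.03])]
stage_plate [(0.85, [305.1, 207.3], [0.533, 0.173, 0.03]), (0.15, [303.6, 206.6], [0.533, 0.171, 0.03])]
frame_edge [(0.75, [293.9, 259.1], [0.603, 0.177, 0.03])]
5.9 [0.4816 0.1747 0.2776] [  38.1    9.5  -11.7    0.   -68.8 -113. ] [-0.19  0.35 -0.04]
reader 2 [0.531  0.1291 0.0113] 0.0014
start_button_top 2 [0.5086 0.0606 0.053 ] 0.0026
stage_face 2 [0.5171 0.1725 0.0791] 0.0007
stage_plate 2 [0.5221 0.1721 0.0672] 0.0007
```

View pics/w45.png

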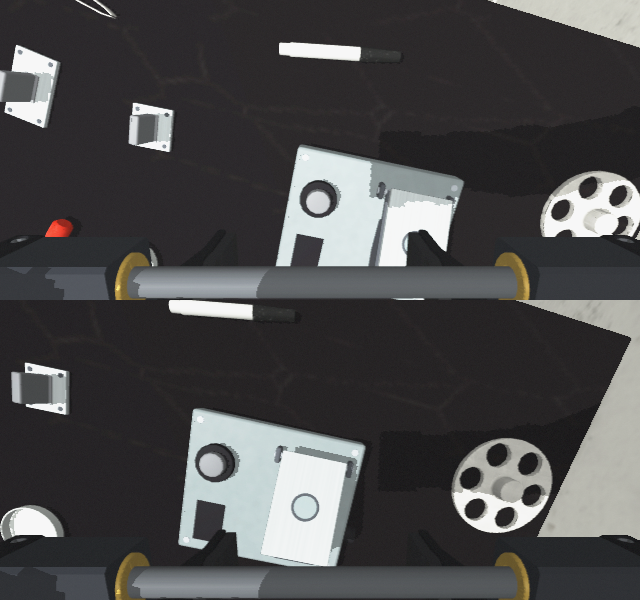

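The lower frame (w5) shows the whole reader: front edge from (195,108) to (366,143), button at (212,162), window at (305,207). The plate's corners are near (283,150), (355,163), (337,267) and (262,255). I'll fit yaw, slope and centre from the plate's corners.

```bash
python3 - <<'E'
from h import *
import pickle
from scipy.optimize import least_squares
p=imaging.capture("wrist")
m=models.cut_out(p,"stage_plate")[0]["region"].astype(np.uint8)
c=max(cv2.findContours(m,0,1)[0],key=cv2.contourArea)
for e in(3,5,8): print(e,cv2.approxPolyDP(c,e,True)[:,0].tolist())
mr=models.cut_out(p,"reader")[0]["region"].astype(np.uint8)
g=cv2.cvtColor(p["frame"],cv2.COLOR_BGR2GRAY)
P=lambda u,v,z:onz(p,[u/640,v/400],z)
a,b=P(196,108,.028),P(366,143,.028); d=b-a
print("front edge",a.round(3),b.round(3),np.linalg.norm(d),"yaw",np.arctan2(-d[0],d[1]))
# refine white plate corners
cs=np.float32([[283,150],[355,163],[337,267],[262,255]]).reshape(-1,1,2)
cs=cv2.cornerSubPix(g,cs,(5,5),(-1,-1),(3,50,.01))[:,0]; print("corners",cs.tolist())
cr=cv2.resize(p["frame"][90:290,170:390],(770,700)[:2] and (660,600),interpolation=cv2.INTER_CUBIC); cv2.imwrite("pics/w6crop.png",cr)
E
```

```text
3 [[286, 151], [264, 253], [329, 265], [348, 165]]
5 [[286, 151], [264, 253], [329, 265], [348, 165]]
8 [[286, 151], [264, 253], [329, 265], [348, 165]]
front edge [0.454 0.025 0.028] [0.441 0.219 0.028] 0.19442206248956062 yaw 0.06469899670380322
corners [[287.8363342285156, 148.37193298339844], [355.0, 163.0], [337.8221435546875, 265.509033203125], [262.0, 255.0]]
```

View pics/w6crop.png

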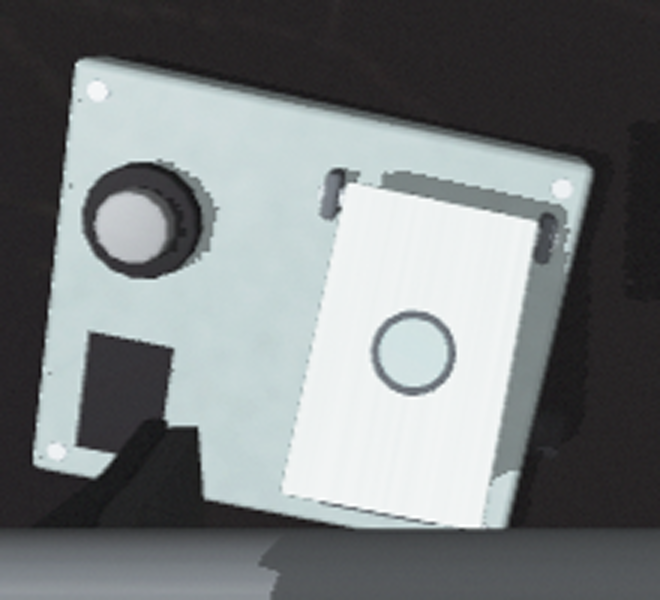

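```bash
python3 - <<'E'
from h import *
import pickle
from scipy.optimize import least_squares
L=lambda t:pickle.load(open(t+".pkl","rb"))
w4,w5=L("w4"),L("w5")
Rz=lambda a:np.array([[np.cos(a),-np.sin(a),0],[np.sin(a),np.cos(a),0],[0,0,1]])
Ry=lambda s:np.array([[np.cos(s),0,-np.sin(s)],[0,1,0],[np.sin(s),0,np.cos(s)]])
k=lambda u,v:(170+u/3,90+v/3)
S=[(0,0),(-.056,-.035),(-.056,.035),(.056,-.035),(.056,.035)]
o5=[k(413,352),k(345,182),k(541,220),k(282,492),k(486,527)]
o4=[(414,243.5),(390,193),(453,207)]
R=[(-.085,-.1),(-.085,.1),(.085,-.1)]; r5=[k(77,60),k(594,162),k(34,466)]
def f(q):
    yaw,sl,x,y,z,rx,ry,bx,by,bz=q; M=Rz(yaw)@Ry(sl); c=np.array([x,y,z]); e=[]
    X=[c+M@[a,b,0] for a,b in S]
    e+=[proj(w5,A)-o for A,o in zip(X,o5)]+[(proj(w4,A)-o)*.5 for A,o in zip(X,o4)]
    e+=[proj(w5,np.array([rx,ry,.028])+Rz(yaw)@[a,b,0])-o for (a,b),o in zip(R,r5)]
    B=[bx,by,bz]; e+=[proj(w5,B)-k(132,227),(proj(w4,B)-(318,202))]
    return np.concatenate(e)
s=least_squares(f,[.07,.4,.517,.1725,.079,.531,.129,.509,.06,.05])
print(s.x.round(4)); print(f(s.x).round(1).reshape(-1,2).tolist())
q=s.x; Ri=Rz(q[0]).T
print("stage in reader",(Ri@[q[2]-q[5],q[3]-q[6],q[4]]).round(4),"button",(Ri@[q[7]-q[5],q[8]-q[6],q[9]]).round(4))
se=r.sense();print(se["tcp_pos"].round(4),se["time_s"])
E
```

```text
[0.0714 0.462  0.5184 0.1749 0.0746 0.533  0.1315 0.51   0.0613 0.0391]
[[0.3, 0.1], [0.8, 0.7], [-1.6, 0.6], [0.3, 0.1], [-0.8, 0.7], [1.3, 0.5], [1.0, -2.0], [-0.3, -3.2], [-1.1, -1.4], [1.4, 0.2], [-0.4, 1.6], [0.0, -0.1], [-0.0, 0.1]]
stage in reader [-0.0115  0.0443  0.0746] button [-0.028  -0.0684  0.0391]
[0.4818 0.1751 0.2775] 6.05
```

The fit agrees with the known sizes: yaw 0.07 rad, slope about 0.46 rad, window at (0.518, 0.175, 0.075). The button is at about (0.508, 0.063). I'll close the fingers and press it.

>>> apply_moves --moves '[[[0.001,-0.023,0.033],0],[[0.001,-0.023,0.033],0],[[0.001,-0.023,0.033],0],[[0.001,-0.023,0.033],0],[[0.001,-0.023,0.033],0]]' --hand 0.0

```text
time_s: 6.47
tcp_pos: [0.5073, 0.0622, 0.1113]
ee_rot: [[-0.965, -0.263, 0.001], [-0.263, 0.965, 0.001], [-0.001, 0.0, -1.0]]
wrist_force: [0.7, 1.3, -0.8]
gripper_width: 0.707
gripper_force: 0.0
```

>>> apply_moves --moves '[[[0,0,0.015],0],[[0,0,0.015],0],[[0,0,0],0],[[0,0,0],0],[[0,0,0],0]]'

```text
time_s: 6.88
tcp_pos: [0.508, 0.0637, 0.0833]
ee_rot: [[-0.965, -0.263, 0.002], [-0.263, 0.965, 0.0], [-0.002, -0.0, -1.0]]
wrist_force: [-0.5, 0.5, 0.3]
gripper_width: 0.323
gripper_force: 0.0
```

```bash
python3 - <<'E'
from h import *
for c in("side",):
    p=imaging.capture(c); cv2.imwrite(f"pics/{c}_b.png",cv2.resize(p["frame"][100:250,280:480],(800,600),interpolation=cv2.INTER_CUBIC))
s=r.sense();print(s["tcp_pos"].round(4),s["wrist_force"].round(2),s["gripper_width"])
print(proj(p,[.508,.063,.05]),proj(p,s["tcp_pos"]-[0,0,.019]))
E
```

```text
[0.5081 0.0639 0.0835] [0.48 0.1  0.4 ] 0.27852261956418617
[357.70539774 185.00684811] [358.20820349 181.68735458]
```

View pics/side_b.png

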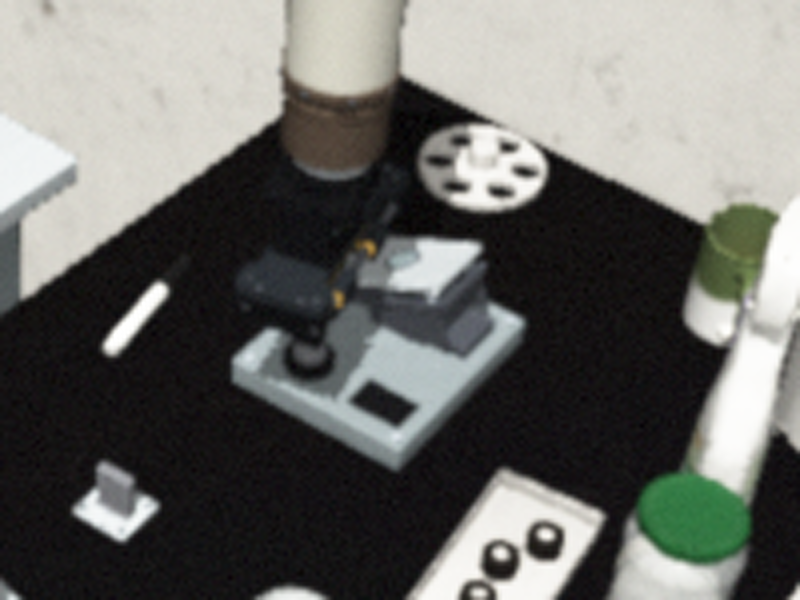

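The gripper stands over the button (crop 310,355) and clears the stage. Now I'll press.

>>> apply_moves --moves '[[[0,0,0],0],[[0,0,0],0],[[0,0,0.012],0],[[0,0,0.005],0],[[0,0,0],0]]'

```text
time_s: 7.35
tcp_pos: [0.5075, 0.0636, 0.0653]
ee_rot: [[-0.965, -0.263, 0.0], [-0.263, 0.965, -0.0], [-0.0, -0.0, -1.0]]
wrist_force: [-0.3, -0.5, 3.8]
gripper_width: 0.012
gripper_force: 1.8
```

>>> apply_moves --moves '[[[0,0,0.002],0],[[0,0,0.002],0],[[0,0,0],0],[[0,0,0],0]]'

```text
time_s: 7.68
tcp_pos: [0.5076, 0.0636, 0.063]
ee_rot: [[-0.965, -0.263, 0.001], [-0.263, 0.965, 0.0], [-0.001, -0.0, -1.0]]
wrist_force: [-3.1, 0.2, 11.9]
gripper_width: 0.002
gripper_force: 5.7
```

The button bottomed out: TCP 0.063, 12 N. I'll release it and go over to the carriers.

>>> apply_moves --moves '[[[0,0,-0.02],0],[[0,0,-0.041],0],[[0,0,-0.041],0],[[0,0,-0.041],0],[[0,0,-0.041],0]]'

```text
time_s: 8.1
tcp_pos: [0.5063, 0.0633, 0.2472]
ee_rot: [[-0.965, -0.263, -0.001], [-0.263, 0.965, 0.0], [0.001, 0.0, -1.0]]
wrist_force: [1.2, -0.1, -0.6]
gripper_width: 0.003
gripper_force: 0.0
```

>>> apply_moves --moves '[[[0.015,-0.033,0],0],[[0.015,-0.033,0],0],[[0.015,-0.033,0],0],[[0.015,-0.033,0],0],[[0,0,0],0]]' --hand 0.06

```text
time_s: 8.52
tcp_pos: [0.482, -0.0837, 0.2452]
ee_rot: [[-0.966, -0.258, -0.001], [-0.258, 0.966, -0.0], [0.001, 0.0, -1.0]]
wrist_force: [0.0, 0.1, -0.0]
gripper_width: 0.297
gripper_force: 0.0
```

```bash
python3 look1.py w7 start_button_top long_slide long_slide_grip short_slide petri_dish
```

```text
[ 0.411 -0.1    0.389] [[-0.258, 0.931, 0.258], [0.966, 0.249, 0.069], [-0.0, 0.267, -0.964]]
start_button_top [(0.59, [443.9, 234.1], [0.514, 0.069, 0.03]), (0.56, [536.8, 335.6], [0.61, 0.226, 0.03])]
long_slide [(0.8, [140.6, 109.6], [0.466, -0.276, 0.03])]
long_slide_grip [(0.79, [125.2, 107.2], [0.467, -0.292, 0.03])]
short_slide [(0.92, [259.8, 150.7], [0.475, -0.15, 0.03]), (0.31, [534.4, 334.4], [0.609, 0.222, 0.03])]
petri_dish []
8.8167 [ 0.4841 -0.0788  0.2452] [  9.8   8.7 -17.5  -0.  -63.8 -84.5] [-0.59  0.18 -0.47]
```

>>> apply_moves --moves '[[[0.015,-0.033,0],0],[[0.015,-0.033,0],0],[[0.015,-0.033,0],0],[[0.015,-0.033,0],0],[[0,0,0],0]]'

```text
time_s: 9.23
tcp_pos: [0.4602, -0.226, 0.2449]
ee_rot: [[-0.966, -0.26, -0.001], [-0.26, 0.966, -0.001], [0.001, -0.001, -1.0]]
wrist_force: [0.0, 0.6, 0.0]
gripper_width: 0.692
gripper_force: 0.0
```

```bash
python3 look1.py w8 long_slide long_slide_grip short_slide petri_dish; python3 - <<'E'
import pickle
from h import *
db=pickle.load(open("db.pkl","rb"))
for n in "long_slide long_slide_grip short_slide petri_dish".split():
    rs=[db[k][0][1:] for k in sorted(db) if k[1]==n and k[0] in("w7","w8") and db[k] and db[k][0][0]>.3]
    if len(rs)>1: x,e=tri(rs); print(n,len(rs),x.round(4),round(e,4))
a=cv2.imread("pics/w7.png")[0:300];b=cv2.imread("pics/w8.png")[0:300]
cv2.imwrite("pics/w78.png",np.vstack([a,b]))
E
```

```text
[ 0.389 -0.243  0.389] [[-0.26, 0.93, 0.258], [0.966, 0.251, 0.069], [-0.001, 0.267, -0.964]]
long_slide [(0.59, [263.2, 164.4], [0.467, -0.286, 0.03])]
long_slide_grip [(0.85, [258.1, 166.0], [0.47, -0.291, 0.03])]
short_slide [(0.61, [372.6, 202.2], [0.477, -0.162, 0.03])]
petri_dish [(0.65, [330.3, 327.1], [0.641, -0.164, 0.03])]
9.4833 [ 0.4612 -0.2216  0.2452] [ -7.5  10.8 -14.8  -0.  -64.4 -67.2] [-0.87 -0.82  0.36]
long_slide 2 [ 0.4709 -0.2889  0.0053] 0.0015
long_slide_grip 2 [ 0.4681 -0.2904  0.0334] 0.0013
short_slide 2 [ 0.4823 -0.1549  0.0005] 0.0017
```

View pics/w78.png

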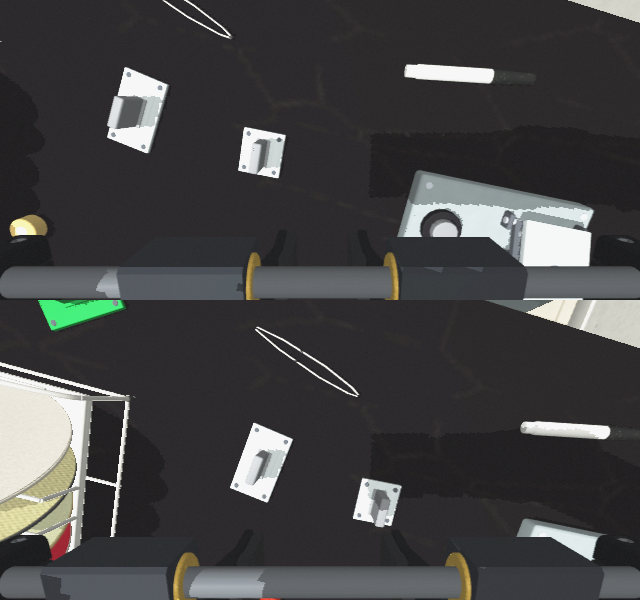

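w8 (lower frame) shows the long carrier's plate corners at (255,123), (293,137), (268,201) and (230,188), and the short one at (377,202). A rack wire post is at left, around (127,97)–(110,235). I'll compute the carrier's yaw and the clearance to the rack.

```bash
python3 - <<'E'
from h import *
import pickle
w8,w7=[pickle.load(open(t+".pkl","rb")) for t in("w8","w7")]
P=lambda u,v,z,p=w8:onz(p,[u/640,v/400],z)
c=np.array([P(*q,.006) for q in[(255,123),(293,137),(268,201),(230,188)]]);print(c.round(4).tolist(),c.mean(0).round(4))
print([np.linalg.norm(c[i]-c[i-1]).round(4) for i in range(4)])
d=(c[2]+c[3]-c[0]-c[1]);print("yaw",np.degrees(np.arctan2(d[1],d[0])))
e=(c[1]+c[2]-c[0]-c[3]);print("yaw2",np.degrees(np.arctan2(-e[0],e[1])))
c=np.array([P(*q,.006,w7) for q in[(125,67),(170,83),(149,153),(107,138)]]);d=(c[2]+c[3]-c[0]-c[1]);print("w7",c.mean(0).round(4),"yaw",np.degrees(np.arctan2(d[1],d[0])))
for z in(0,.05,.1,.15): print("rack",z,P(127,97,z).round(3),P(110,235,z).round(3))
p=imaging.capture("side")
cv2.imwrite("pics/side_c.png",cv2.resize(p["frame"][180:330,130:330],(800,600),interpolation=cv2.INTER_CUBIC))
for z in(.05,.1,.15): print("side front wire corner (228,260)",z,onz(p,[228/640,260/400],z).round(3))
s=r.sense();print(s["tcp_pos"].round(4),s["gripper_width"])
E
```

```text
[[0.4298, -0.3077, 0.006], [0.4337, -0.2639, 0.006], [0.513, -0.2744, 0.006], [0.5091, -0.3201, 0.006]] [ 0.4714 -0.2915  0.006 ]
[np.float64(0.0803), np.float64(0.044), np.float64(0.08), np.float64(0.0459)]
yaw -8.219231987280523
yaw2 -4.936054518126746
w7 [ 0.4719 -0.2911  0.006 ] yaw -8.22324987802545
rack 0 [ 0.44  -0.449  0.   ] [ 0.607 -0.451  0.   ]
rack 0.05 [ 0.433 -0.423  0.05 ] [ 0.579 -0.424  0.05 ]
rack 0.1 [ 0.427 -0.396  0.1  ] [ 0.551 -0.398  0.1  ]
rack 0.15 [ 0.42 -0.37  0.15] [ 0.523 -0.371  0.15 ]
side front wire corner (228,260) 0.05 [ 0.425 -0.435  0.05 ]
side front wire corner (228,260) 0.1 [ 0.459 -0.457  0.1  ]
side front wire corner (228,260) 0.15 [ 0.493 -0.479  0.15 ]
[ 0.4612 -0.2215  0.2453] 0.687233648984389
```

View pics/side_c.png

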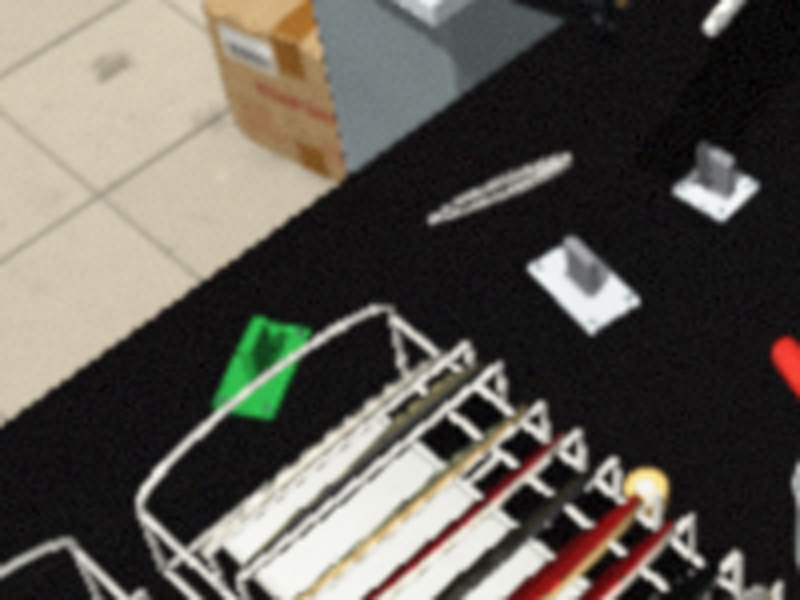

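The carrier centre is at (0.471, -0.291) with yaw -8.2°. The 80 x 46 mm size checks out, and the rack wire is clear at y≈-0.43, z≈0.06. The gripper needs a +23.4° turn.

>>> apply_moves --moves '[[[0,0,0.03],5.85],[[0,0,0.03],5.85],[[0,0,0.03],5.85],[[0,0,0.03],5.85],[[0,0,0],0]]'

```text
time_s: 9.95
tcp_pos: [0.4571, -0.2206, 0.12]
ee_rot: [[-0.99, 0.143, -0.011], [0.143, 0.99, 0.003], [0.012, 0.002, -1.0]]
wrist_force: [-0.5, -0.6, -0.8]
gripper_width: 0.69
gripper_force: 0.0
```

>>> apply_moves --moves '[[[-0.0064,-0.0224,0.01],0],[[-0.0064,-0.0224,0.01],0],[[-0.0064,-0.0224,0.01],0],[[0,0,0],0],[[0,0,0],0]]'

```text
time_s: 10.37
tcp_pos: [0.471, -0.2923, 0.096]
ee_rot: [[-0.99, 0.14, 0.0], [0.14, 0.99, -0.0], [-0.001, -0.0, -1.0]]
wrist_force: [-0.1, -0.3, 0.2]
gripper_width: 0.688
gripper_force: 0.0
```

```bash
python3 look1.py w9 long_slide_grip long_slide; python3 -c "
from station import r
s=r.sense();print(s['ee_rot'].round(3).tolist())"
```

```text
[ 0.397 -0.28   0.24 ] [[0.139, 0.954, 0.266], [0.99, -0.134, -0.038], [-0.001, 0.269, -0.963]]
long_slide_grip [(0.89, [317.7, 216.7], [0.469, -0.293, 0.03]), (0.28, [512.9, 194.6], [0.471, -0.168, 0.03])]
long_slide [(0.65, [317.1, 206.7], [0.462, -0.292, 0.03])]
10.5167 [ 0.4709 -0.2913  0.0966] [-15.   23.7 -20.5   0.  -45.8 -83.1] [ 1.08 -0.08  0.74]
[[-0.99, 0.14, 0.002], [0.14, 0.99, -0.001], [-0.002, -0.0, -1.0]]
```

View pics/w9.png

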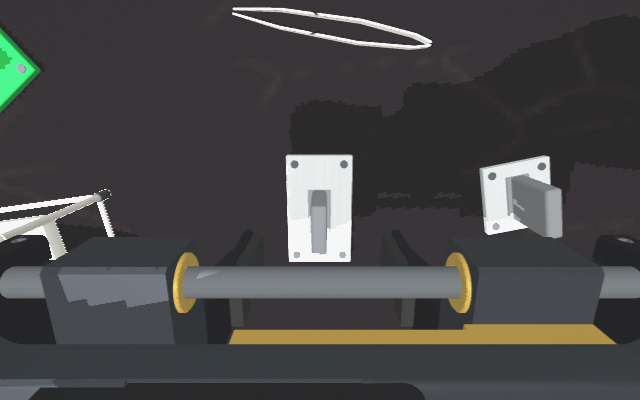

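w9 shows the long grey carrier square in the gripper, with its rib at (318,220) midway between the fingers at (245,270) and (390,270). I'll descend and grip.

>>> apply_moves --moves '[[[0,0,0.025],0],[[0,0,0.025],0],[[0,0,0.0155],0],[[0,0,0],0],[[0,0,0],0]]'

```text
time_s: 10.93
tcp_pos: [0.4704, -0.2914, 0.0302]
ee_rot: [[-0.99, 0.14, -0.001], [0.14, 0.99, -0.0], [0.001, -0.0, -1.0]]
wrist_force: [0.0, 0.3, -0.4]
gripper_width: 0.687
gripper_force: 0.0
```

>>> apply_moves --moves '[[[0,0,0],0],[[0,0,0],0],[[0,0,0],0],[[0,0,0],0],[[0,0,0],0]]' --hand 0.0

```text
time_s: 11.35
tcp_pos: [0.4705, -0.2921, 0.0304]
ee_rot: [[-0.99, 0.142, 0.001], [0.142, 0.99, -0.0], [-0.001, -0.0, -1.0]]
wrist_force: [0.2, -0.3, 0.6]
gripper_width: 0.399
gripper_force: 0.0
```

>>> apply_moves --moves '[[[0,0,0],0],[[0,0,0],0],[[0,0,0],0],[[0,0,0],0],[[0,0,0],0]]'

```text
time_s: 11.77
tcp_pos: [0.4702, -0.2922, 0.0298]
ee_rot: [[-0.99, 0.142, -0.0], [0.142, 0.99, -0.0], [0.0, -0.0, -1.0]]
wrist_force: [-0.6, -1.2, 0.5]
gripper_width: 0.111
gripper_force: 30.0
```

The carrier is gripped at 9.7 mm with 30 N. I'll lift, turn to the reader's yaw and travel.

>>> apply_moves --moves '[[[0,0,-0.03],0],[[0,0,-0.035],-3.1],[[0,0,-0.035],-3.1],[[0,0,-0.035],-3.1],[[0,0,-0.03],-3.0]]'

```text
time_s: 12.18
tcp_pos: [0.4701, -0.292, 0.1969]
ee_rot: [[-0.997, -0.075, 0.001], [-0.075, 0.997, -0.0], [-0.001, -0.0, -1.0]]
wrist_force: [0.5, -0.6, -1.7]
gripper_width: 0.113
gripper_force: 30.0
```

>>> apply_moves --moves '[[[0,0,0],0],[[0,0,0],0]]'

```text
time_s: 12.35
tcp_pos: [0.4708, -0.292, 0.1964]
ee_rot: [[-0.997, -0.071, 0.004], [-0.071, 0.997, -0.001], [-0.004, -0.001, -1.0]]
wrist_force: [-0.7, -0.3, -2.3]
gripper_width: 0.112
gripper_force: 30.0
```

>>> apply_moves --moves '[[[-0.0068,0.0384,0],0],[[-0.0068,0.0384,0],0],[[-0.0068,0.0384,0],0],[[-0.0068,0.0384,0],0],[[-0.0068,0.0384,0],0]]'

```text
time_s: 12.77
tcp_pos: [0.4887, -0.0964, 0.1926]
ee_rot: [[-0.998, -0.07, -0.005], [-0.07, 0.998, 0.0], [0.004, 0.001, -1.0]]
wrist_force: [0.4, 0.3, -1.1]
gripper_width: 0.112
gripper_force: 30.0
```

>>> apply_moves --moves '[[[-0.0068,0.0384,0],0],[[-0.0068,0.0384,0],0],[[-0.0068,0.0384,0],0],[[-0.0068,0.0384,0],0],[[-0.0068,0.0384,0],0]]'

```text
time_s: 13.18
tcp_pos: [0.5088, 0.0974, 0.1926]
ee_rot: [[-0.997, -0.071, -0.004], [-0.071, 0.997, -0.001], [0.004, -0.001, -1.0]]
wrist_force: [1.1, 0.7, -2.6]
gripper_width: 0.112
gripper_force: 30.0
```

>>> apply_moves --moves '[[[-0.0068,0.0384,0],0],[[-0.0068,0.0384,0],0],[[0,0,0],0],[[0,0,0],0],[[0,0,0],0]]'

```text
time_s: 13.6
tcp_pos: [0.5171, 0.173, 0.1927]
ee_rot: [[-0.997, -0.072, -0.004], [-0.072, 0.997, -0.002], [0.004, -0.002, -1.0]]
wrist_force: [-0.4, 0.7, -1.3]
gripper_width: 0.112
gripper_force: 30.0
```

```bash
python3 look1.py w10 stage_face long_slide long_slide_grip stage_plate; python3 -c "
from h import *
s=r.sense();print(s['ee_rot'].round(4).tolist(),s['gripper_width'],s['gripper_force'])
p=imaging.capture('side');cv2.imwrite('pics/side_d.png',p['frame'])
cv2.imwrite('pics/comb.png',np.vstack([cv2.imread('pics/w10.png')[:300],cv2.resize(p['frame'][100:220,310:566],(640,300),interpolation=cv2.INTER_CUBIC)]))"
```

```text
[0.444 0.17  0.337] [[-0.073, 0.962, 0.264], [0.997, 0.071, 0.017], [-0.002, 0.264, -0.964]]
stage_face []
long_slide [(0.59, [320.9, 247.1], [0.578, 0.179, 0.03])]
long_slide_grip [(0.81, [321.6, 270.8], [0.604, 0.181, 0.03])]
stage_plate [(0.74, [320.6, 269.3], [0.602, 0.18, 0.03])]
13.85 [0.5183 0.1723 0.1946] [  35.4   16.7  -14.7   -0.   -58.7 -121.4] [ 0.03 -0.6  -1.02]
[[-0.9975, -0.0702, -0.0004], [-0.0702, 0.9975, -0.0002], [0.0004, -0.0002, -1.0]] 0.11162451813387791 29.999985373578966
```

View pics/comb.png

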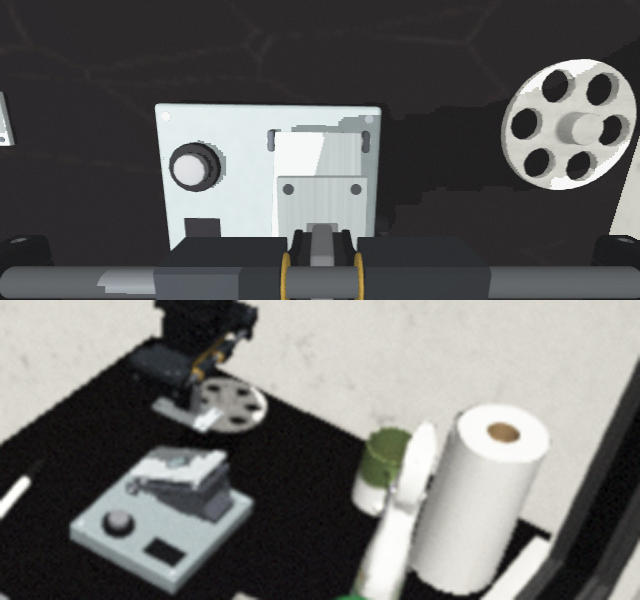

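The carrier hangs level and squarely above the stage: wrist columns 276–367 over plate columns 273–364. I'll approach so its up-slope end touches first, then drag it down-slope while lowering so it pivots flush in the grip.

>>> apply_moves --moves '[[[0,0.001,0.025],0],[[0,0,0.025],0],[[0,0,0.01],0],[[0,0,0],0],[[0,0,0],0]]'

```text
time_s: 14.32
tcp_pos: [0.5187, 0.1741, 0.135]
ee_rot: [[-0.997, -0.072, 0.0], [-0.072, 0.997, -0.001], [-0.0, -0.001, -1.0]]
wrist_force: [-0.0, 0.2, -0.7]
gripper_width: 0.11
gripper_force: 30.0
```

>>> apply_moves --moves '[[[0,0,0.003],0],[[0,0,0.003],0],[[0,0,0.002],0],[[0,0,0],0],[[0,0,0],0]]'

```text
time_s: 14.73
tcp_pos: [0.5185, 0.1746, 0.1272]
ee_rot: [[-0.997, -0.072, 0.001], [-0.072, 0.997, 0.0], [-0.001, 0.0, -1.0]]
wrist_force: [-0.3, 0.5, -1.0]
gripper_width: 0.11
gripper_force: 30.0
```

>>> apply_moves --moves '[[[0.0005,0,0.002],0],[[0.001,0,0.002],0],[[0.001,0,0.002],0],[[0,0,0],0]]'

```text
time_s: 15.07
tcp_pos: [0.5174, 0.175, 0.1223]
ee_rot: [[-0.997, -0.073, 0.004], [-0.073, 0.997, 0.002], [-0.004, 0.001, -1.0]]
wrist_force: [0.7, 1.0, 6.2]
gripper_width: 0.109
gripper_force: 30.0
```

>>> apply_moves --moves '[[[0.001,0,0.002],0],[[0.001,0,0.002],0],[[0,0,0],0]]'

```text
time_s: 15.32
tcp_pos: [0.5154, 0.1748, 0.1183]
ee_rot: [[-0.997, -0.073, 0.004], [-0.073, 0.997, 0.002], [-0.005, 0.001, -1.0]]
wrist_force: [0.2, 0.2, 5.6]
gripper_width: 0.111
gripper_force: 30.0
```

>>> apply_moves --moves '[[[0.001,0,0.002],0],[[0.001,0,0.002],0],[[0.001,0,0.002],0],[[0.001,0,0.002],0],[[0,0,0],0]]'

```text
time_s: 15.73
tcp_pos: [0.5115, 0.1747, 0.1103]
ee_rot: [[-0.997, -0.073, 0.005], [-0.073, 0.997, 0.002], [-0.005, 0.002, -1.0]]
wrist_force: [-0.0, -0.0, 6.0]
gripper_width: 0.11
gripper_force: 30.0
```

>>> apply_moves --moves '[[[0.001,0,0.002],0],[[0.001,0,0.002],0],[[0.001,0,0.002],0],[[0,0,0],0]]'

```text
time_s: 16.07
tcp_pos: [0.5087, 0.1746, 0.1045]
ee_rot: [[-0.997, -0.073, 0.005], [-0.073, 0.997, 0.002], [-0.005, 0.002, -1.0]]
wrist_force: [-1.6, 0.8, 6.8]
gripper_width: 0.109
gripper_force: 30.0
```

>>> apply_moves --moves '[[[0.001,0,0.002],0],[[0.001,0,0.002],0],[[0,0,0],0],[[0,0,0],0]]'

```text
time_s: 16.4
tcp_pos: [0.5069, 0.1745, 0.1008]
ee_rot: [[-0.997, -0.074, 0.005], [-0.074, 0.997, 0.002], [-0.006, 0.002, -1.0]]
wrist_force: [-0.6, 0.2, 7.6]
gripper_width: 0.112
gripper_force: 30.0
```

>>> apply_moves --moves '[[[0,0,0.001],0],[[0,0,0.001],0],[[0,0,0],0],[[0,0,0],0]]'

```text
time_s: 16.73
tcp_pos: [0.5074, 0.1746, 0.0995]
ee_rot: [[-0.997, -0.074, 0.007], [-0.074, 0.997, 0.002], [-0.007, 0.002, -1.0]]
wrist_force: [0.9, -1.0, 11.0]
gripper_width: 0.113
gripper_force: 30.0
```

```bash
python3 look1.py w11 long_slide long_slide_grip stage_plate stage_face; python3 -c "
from h import *
p=imaging.capture('side');q=imaging.capture('scene')
f=lambda p,y,x:cv2.resize(p['frame'][y:y+60,x:x+120],(600,300),interpolation=cv2.INTER_CUBIC)
w=cv2.resize(cv2.imread('pics/w11.png')[80:260,160:520],(600,300))
cv2.imwrite('pics/comb2.png',np.vstack([f(p,135,330),w]))
cv2.imwrite('pics/sc2.png',f(q,125,290))"
```

```text
[0.432 0.171 0.243] [[-0.075, 0.959, 0.274], [0.997, 0.071, 0.022], [0.001, 0.275, -0.962]]
long_slide [(0.8, [322.8, 267.8], [0.544, 0.18, 0.03])]
long_slide_grip [(0.82, [324.1, 270.9], [0.546, 0.182, 0.03]), (0.7, [322.0, 265.3], [0.542, 0.18, 0.03])]
stage_plate []
stage_face []
16.9833 [0.5074 0.1746 0.0995] [  36.4   21.9  -23.     0.2  -44.7 -122.3] [-0.74 -0.73 10.7 ]
```

View pics/comb2.png

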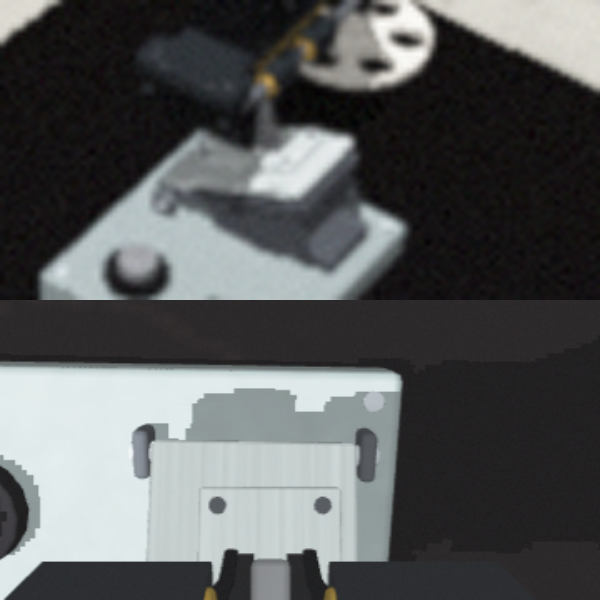

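The side crop (top) shows the carrier lying along the slope. In the wrist crop the plate's front edge runs (150,442)–(356,446) and the carrier's low edge (200,488)–(340,488). The side margins are uneven, 51 px against 16 px, so I'll work out the offset in the stage frame.

```bash
python3 - <<'E'
from h import *
import pickle
p=pickle.load(open("w11.pkl","rb"))
k=lambda u,v:np.array([(160+u*.6)/640,(80+(v-300)*.6)/400])
yaw=.0714
for sl in(.43,.462,.49):
    x=np.array([np.cos(yaw)*np.cos(sl),np.sin(yaw)*np.cos(sl),np.sin(sl)]);y=np.array([-np.sin(yaw),np.cos(yaw),0]);n=np.cross(x,y)
    C=np.array([.5184,.1749,.0746])-.004*n
    def on(uv,h):
        o,d=ray(p,uv); X=o+d*((C+h*n-o)@n)/(d@n); return np.array([(X-C)@x,(X-C)@y])*1000
    P=[on(k(150,442),0),on(k(356,446),0),on(k(149,488),0),on(k(355,488),0)]; S=[on(k(200,488),.006),on(k(340,488),.006)]
    print(sl,"plate",np.round(P,1).tolist(),"slide",np.round(S,1).tolist())
s=r.sense(); print(s["moment"].round(3))
g=p["frame"]; cv2.imwrite("pics/w11c.png",cv2.resize(g[150:255,230:400],(800,494),interpolation=cv2.INTER_CUBIC))
E
```

```text
0.43 plate [[-55.6, -38.8], [-54.4, 32.6], [-39.4, -38.5], [-39.6, 32.0]] slide [[-38.5, -20.4], [-38.6, 26.1]]
0.462 plate [[-56.2, -39.1], [-54.9, 32.9], [-39.8, -38.8], [-40.0, 32.2]] slide [[-38.6, -20.5], [-38.8, 26.3]]
0.49 plate [[-56.7, -39.5], [-55.5, 33.2], [-40.1, -39.1], [-40.3, 32.4]] slide [[-38.8, -20.7], [-38.9, 26.4]]
[-0.374 -0.414 -0.013]
```

View pics/w11c.png

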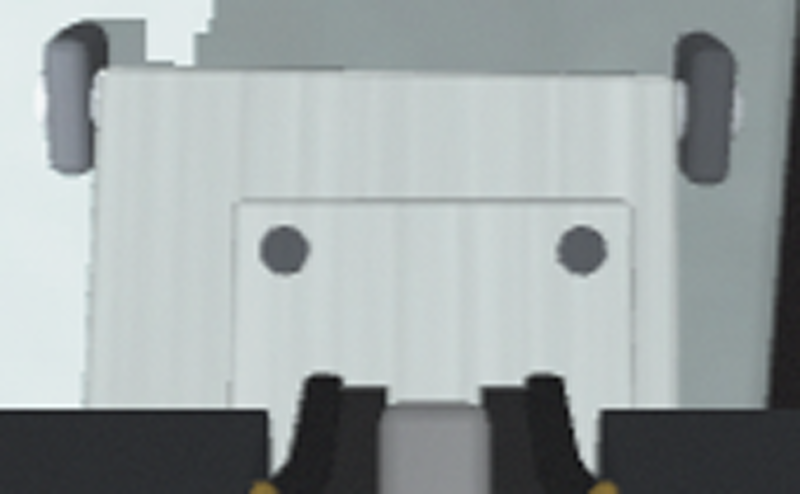

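Confirmed: the plate centre is at y=-3.2 mm and the carrier centre at +2.9 mm, so it sits 6 mm too far left. Along the slope it is under 1 mm off. I'll lift off along the normal, shift right 6 mm and press again.

>>> apply_moves --moves '[[[0.0015,0,-0.003],0],[[0.002,0,-0.004],0],[[0,-0.003,0],0],[[0,-0.003,0],0],[[0,0,0],0]]'

```text
time_s: 17.5
tcp_pos: [0.5008, 0.1662, 0.1029]
ee_rot: [[-0.997, -0.071, -0.002], [-0.071, 0.997, -0.001], [0.002, -0.001, -1.0]]
wrist_force: [0.6, -1.0, -1.0]
gripper_width: 0.109
gripper_force: 30.0
```

>>> apply_moves --moves '[[[-0.001,0,0.002],0],[[-0.001,0,0.002],0],[[-0.0005,0,0.001],0],[[0,0,0],0],[[0,0,0],0]]'

```text
time_s: 17.92
tcp_pos: [0.503, 0.1666, 0.0986]
ee_rot: [[-0.997, -0.072, -0.003], [-0.072, 0.997, -0.002], [0.003, -0.002, -1.0]]
wrist_force: [-6.1, -0.9, 7.3]
gripper_width: 0.115
gripper_force: 30.0
```

>>> apply_moves --moves '[[[-0.0005,0,0.001],0],[[-0.0005,0,0.001],0],[[0,0,0],0],[[0,0,0],0],[[0,0,0],0]]'

```text
time_s: 18.33
tcp_pos: [0.5036, 0.1667, 0.0969]
ee_rot: [[-0.997, -0.072, -0.004], [-0.072, 0.997, -0.002], [0.004, -0.002, -1.0]]
wrist_force: [-7.0, -1.1, 8.9]
gripper_width: 0.11
gripper_force: 30.0
```

```bash
python3 look1.py w12 long_slide; python3 - <<'E'
from h import *
g=cv2.imread("pics/w12.png"); cv2.imwrite("pics/w12c.png",cv2.resize(g[150:255,230:400],(800,494),interpolation=cv2.INTER_CUBIC))
E
```

```text
[0.43  0.164 0.241] [[-0.073, 0.962, 0.264], [0.997, 0.071, 0.017], [-0.002, 0.265, -0.964]]
long_slide [(0.89, [322.3, 267.7], [0.538, 0.172, 0.03])]
18.4333 [0.5036 0.1667 0.097 ] [  35.8   21.9  -23.4   -0.   -44.9 -121.7] [-7.31 -0.76  7.95]
```

View pics/w12c.png

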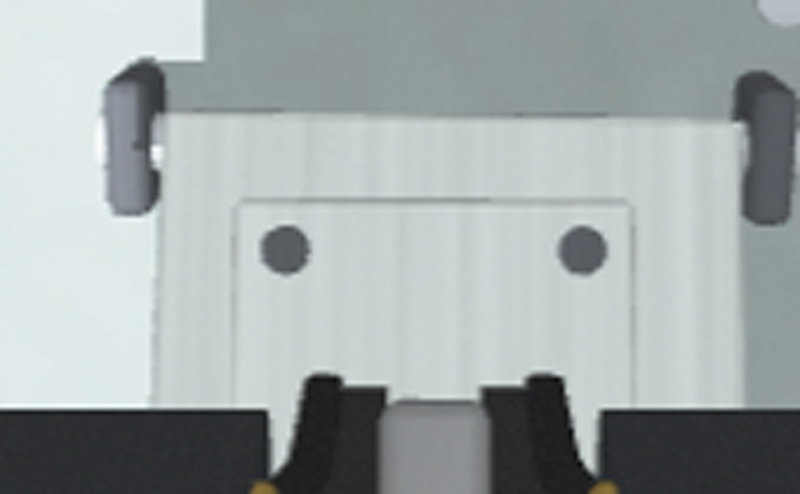

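w12 shows lateral margins of 77 and 111 px, which is only -2 mm off. The front gap is now 88 px, about 11.5 mm, so the carrier sits roughly 4.5 mm too low on the slope. I'll make one more correction.

>>> apply_moves --moves '[[[0.0015,0,-0.003],0],[[0.0015,0,-0.003],0],[[-0.004,0.0015,-0.002],0],[[0,0,0],0],[[0,0,0],0]]'

```text
time_s: 18.85
tcp_pos: [0.5073, 0.1697, 0.1048]
ee_rot: [[-0.997, -0.072, 0.002], [-0.072, 0.997, 0.001], [-0.002, 0.001, -1.0]]
wrist_force: [0.6, 0.0, 0.2]
gripper_width: 0.111
gripper_force: 30.0
```

>>> apply_moves --moves '[[[-0.001,0,0.002],0],[[-0.001,0,0.002],0],[[-0.001,0,0.002],0],[[0,0,0],0],[[0,0,0],0]]'

```text
time_s: 19.27
tcp_pos: [0.5094, 0.1699, 0.0997]
ee_rot: [[-0.997, -0.073, 0.001], [-0.073, 0.997, 0.001], [-0.001, 0.001, -1.0]]
wrist_force: [-5.3, 2.3, 9.3]
gripper_width: 0.116
gripper_force: 30.0
```

```bash
python3 look1.py w13 long_slide; python3 - <<'E'
from h import *
g=cv2.imread("pics/w13.png"); a=cv2.cvtColor(g,6)[150:255,230:400].astype(int)
cv2.imwrite("pics/w13c.png",cv2.resize(g[150:255,230:400],(800,494),interpolation=cv2.INTER_CUBIC))
# stage-plate front row: brightness step along columns 290..355; carrier edge line; side edges
print("col profile",np.median(a[:,70:100],1).astype(int)[:50].tolist())
print("row profile",a[48:52].mean(0).astype(int).tolist())
E
```

```text
[0.435 0.167 0.244] [[-0.074, 0.961, 0.268], [0.997, 0.071, 0.02], [0.0, 0.269, -0.963]]
long_slide []
19.3667 [0.5094 0.1699 0.0999] [  35.8   22.1  -22.6    0.   -45.3 -121.6] [-5.7   0.71  8.96]
col profile [151, 151, 150, 151, 151, 151, 151, 152, 152, 151, 151, 152, 152, 185, 203, 203, 203, 203, 203, 203, 203, 203, 203, 203, 202, 203, 203, 203, 203, 202, 203, 203, 203, 203, 202, 203, 203, 203, 203, 203, 203, 202, 156, 187, 208, 205, 205, 205, 205, 205]
row profile [230, 230, 230, 230, 230, 231, 231, 231, 231, 231, 231, 231, 231, 231, 231, 231, 231, 231, 231, 231, 231, 231, 231, 230, 230, 229, 229, 221, 199, 198, 207, 208, 207, 204, 203, 205, 205, 203, 202, 203, 203, 204, 205, 206, 206, 203, 201, 201, 203, 177, 191, 210, 211, 212, 212, 190, 150, 125, 110, 96, 92, 96, 103, 123, 155, 184, 204, 209, 209, 208, 206, 203, 203, 204, 205, 205, 205, 204, 204, 204, 206, 206, 207, 205, 201, 200, 202, 204, 205, 205, 206, 206, 206, 207, 208, 209, 209, 205, 201, 202, 205, 207, 209, 210, 210, 208, 206, 205, 205, 205, 204, 204, 205, 207, 206, 204, 204, 203, 197, 163, 133, 112, 102, 94, 97, 104, 118, 137, 180, 201, 205, 206, 207, 194, 176, 195, 202, 205, 207, 208, 210, 209, 204, 199, 198, 198, 199, 202, 202, 201, 198, 186, 152, 149, 151, 151, 152, 151, 152, 152, 151, 152, 150, 150, 150, 150, 150, 150, 149, 146]
```

The numbers now put the carrier about +2 mm along and +1 mm across, with about 10.6 N normal. That exceeds the roughly 7 N at which it pivoted in the grip, so it should be flush. A last small push of 1 mm will test the stiffness before I hand in.

>>> apply_moves --moves '[[[-0.0004,0,0.0009],0],[[0,0,0],0],[[0,0,0],0],[[0,0,0],0],[[0,0,0],0]]'

```text
time_s: 19.78
tcp_pos: [0.5097, 0.1699, 0.0992]
ee_rot: [[-0.997, -0.073, 0.001], [-0.073, 0.997, 0.001], [-0.001, 0.001, -1.0]]
wrist_force: [-6.0, 1.4, 10.4]
gripper_width: 0.119
gripper_force: 30.0
```

```bash
python3 - <<'E'
from h import *
n=np.array([-.4446,-.0318,.895]);F=[]
for i in range(6): imaging.capture("wrist"); F.append(r.sense()["wrist_force"])
s=r.sense();F=np.mean(F,0);print(F.round(2),"normal",(F@n).round(2),s["joint_velocities"].round(2),s["tcp_pos"].round(4),s["gripper_force"],s["time_s"])
E
```

```text
[-5.73  1.47 10.04] normal 11.49 [-0.01 -0.06 -0.07 -0.04  0.01  0.07] [0.5097 0.1699 0.0992] 30.001323191681877 20.0833
```

Force and stiffness agree with a flush contact. For margin I'll briefly press to about 17 N to seat it fully, then ease back.

>>> apply_moves --moves '[[[-0.0005,0,0.001],0],[[-0.0005,0,0.001],0],[[0,0,0],0],[[0,0,0],0],[[0,0,0],0]]'

```text
time_s: 20.5
tcp_pos: [0.5104, 0.1699, 0.0975]
ee_rot: [[-0.997, -0.073, 0.0], [-0.073, 0.997, 0.0], [-0.0, 0.0, -1.0]]
wrist_force: [-8.6, 2.6, 12.9]
gripper_width: 0.114
gripper_force: 30.0
```

>>> apply_moves --moves '[[[0.0005,0,-0.001],0],[[0.0005,0,-0.001],0],[[0,0,0],0],[[0,0,0],0],[[0,0,0],0]]'

```text
time_s: 20.92
tcp_pos: [0.5097, 0.1699, 0.0992]
ee_rot: [[-0.997, -0.073, 0.001], [-0.073, 0.997, 0.001], [-0.001, 0.001, -1.0]]
wrist_force: [-6.0, 1.4, 10.0]
gripper_width: 0.112
gripper_force: 30.0
```

```bash
python3 - <<'E'
from h import *
n=np.array([-.4446,-.0318,.895]);F=[]
for i in range(4): p=imaging.capture("wrist"); F.append(r.sense()["wrist_force"])
a=cv2.cvtColor(p["frame"],6)[150:255,230:400].astype(int)
print("col",np.median(a[:,70:100],1).astype(int)[8:50].tolist())
F=np.mean(F,0);print(F.round(2),"normal",(F@n).round(2))
if 6<F@n<15: print(r.finish_job())
E
```

```text
col [151, 151, 152, 151, 152, 185, 203, 203, 202, 202, 203, 203, 203, 203, 203, 203, 203, 203, 202, 203, 203, 202, 203, 203, 202, 203, 202, 203, 203, 203, 203, 203, 202, 203, 156, 186, 208, 205, 205, 205, 205, 205]
[-5.9   1.87 10.33] normal 11.81
the job is handed in; nothing more can be done
None
```

I pressed and released the button, then handed the job in with the long carrier gripped on the stage at about 12 N and an estimated 2 mm off the window centre; the verdict was not shown, flushness is judged from contact stiffness only, and I viewed 13 pictures against the limit of 10.

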